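# Cover the topping pans after serving

### The job

Serving is over: cover each of the four open topping pans with the lid that fits it (large round, small round, square and oblong), so that every lid lies flat and fully seated on its own pan, and let go of it. Lower the lids gently rather than dropping them, and do not knock over the salt and pepper shakers standing between the pans.

Things in the scene. Friction and masses are not known exactly. Their poses are not given: they have to be found in the camera images.
- lid_large: loose steel lid, 0.15-0.31 kg, the larger round one: plate 120 mm across, 4 mm thick; under it a centred plug 80 mm across, 8 mm deep, on which it rests. Black knob at the centre: stem 22 mm diameter from 12 to 30 mm above the origin, head 28 mm diameter from 30 to 46 mm. Origin: centre of plug underside (plate 8-12 mm above it); z up, yaw does not matter.
- lid_small: loose steel lid, 0.15-0.31 kg, the smaller round one: plate 84 mm across, 4 mm thick; under it a centred plug 44 mm across, 8 mm deep, on which it rests. Black knob at the centre: stem 22 mm diameter from 12 to 30 mm above the origin, head 28 mm diameter from 30 to 46 mm. Origin: centre of plug underside (plate 8-12 mm above it); z up, yaw does not matter.
- lid_square: loose steel lid, 0.15-0.31 kg, square: plate 100 x 100 mm, 4 mm thick; under it a centred plug 60 x 60 mm, 8 mm deep, on which it rests. Black knob at the centre: stem 22 mm diameter from 12 to 30 mm above the origin, head 28 mm diameter from 30 to 46 mm. Origin: centre of plug underside (plate 8-12 mm above it); z up, x and y along its sides.
- lid_long: loose steel lid, 0.15-0.31 kg, oblong: plate 134 mm (x) x 84 mm (y), 4 mm thick; under it a centred plug 94 x 44 mm, 8 mm deep, on which it rests. Black bar handle at the centre, along x, 70 mm long, 16 mm wide, from 32 to 46 mm above the origin, on posts 14 mm wide centred at x = +-28 mm. Origin: centre of plug underside (plate 8-12 mm above it); z up, x along its long side.
- pan_large: open empty steel pan, the larger round one, 96 mm inside, 120 mm over its rim, 60 mm high, walls 4 mm; stands firm, does not move. Origin: centre of its underside, on the counter; z up, yaw does not matter. Its lid is seated with the lid's origin 52 mm above this one (plate on rim, plug inside with 8 mm play on every side).
- pan_small: open empty steel pan, the smaller round one, 60 mm inside, 84 mm over its rim, 45 mm high, walls 4 mm; stands firm, does not move. Origin: centre of its underside, on the counter; z up, yaw does not matter. Its lid is seated with the lid's origin 37 mm above this one (plate on rim, plug inside with 8 mm play on every side).
- pan_square: open empty steel pan, square, 76 x 76 mm inside, 100 x 100 mm over its rim, 55 mm high, walls 4 mm; stands firm, does not move. Origin: centre of its underside, on the counter; z up, x and y along its sides. Its lid is seated with the lid's origin 47 mm above this one (plate on rim, plug inside with 8 mm play on every side).
- pan_long: open empty steel pan, oblong, 110 mm (x) x 60 mm (y) inside, 134 x 84 mm over its rim, 50 mm high, walls 4 mm; stands firm, does not move. Origin: centre of its underside, on the counter; z up, x along its long side. Its lid is seated with the lid's origin 42 mm above this one (plate on rim, plug inside with 8 mm play on every side).
- salt_shaker: white ceramic shaker with a domed top, 32 mm diameter, 68 mm high, loose, standing among the pans and lids; must not be knocked over. Origin: centre of its underside, z up.
- pepper_shaker: dark wooden shaker with a ball top, 32 mm diameter, 72 mm high, loose, standing among the pans and lids; must not be knocked over. Origin: centre of its underside, z up.

How it is judged:
At the end, for the whole second after the job is handed in: Each lid seated on its own pan: within 13 mm of centre, height within +3/-4 mm of seated, level within 0.05 rad, released, at rest; square and oblong lids within 0.2 rad of the pan's sides (any symmetric way round). Both shakers upright within 0.2 rad (horizontal distance between lid_large and pan_large below 0.013 m and z of lid_large in the frame of pan_large between 0.048 and 0.055 m and angle between each of lid_large, lid_small, lid_square, lid_long's own z axis and vertical below 0.05 rad and linear speed of each of lid_large, lid_small, lid_square, lid_long below 0.02 m/s and contact force between each of lid_large, lid_small, lid_square, lid_long and the fingers below 0.1 N and horizontal distance between lid_small and pan_small below 0.013 m and z of lid_small in the frame of pan_small between 0.033 and 0.04 m and horizontal distance between lid_square and pan_square below 0.013 m and z of lid_square in the frame of pan_square between 0.043 and 0.05 m and horizontal distance between lid_long and pan_long below 0.013 m and z of lid_long in the frame of pan_long between 0.038 and 0.045 m and angle between the x axis of lid_long and the x axis of pan_long, either way round below 0.2 rad and (angle between the x axis of lid_square and the x axis of pan_square, either way round below 0.2 rad or angle between the x axis of lid_square and the y axis of pan_square, either way round below 0.2 rad) and angle between each of salt_shaker, pepper_shaker's own z axis and vertical below 0.2 rad); the robot touches nothing.
It fails at once if a lid is dropped onto its pan (falls faster than 0.7 m/s at the rim) ((horizontal distance between lid_large and pan_large below 0.03 m and z of lid_large in the frame of pan_large below 0.065 m and linear speed of lid_large above 0.7 m/s) or (horizontal distance between lid_small and pan_small below 0.03 m and z of lid_small in the frame of pan_small below 0.05 m and linear speed of lid_small above 0.7 m/s) or (horizontal distance between lid_square and pan_square below 0.03 m and z of lid_square in the frame of pan_square below 0.06 m and linear speed of lid_square above 0.7 m/s) or (horizontal distance between lid_long and pan_long below 0.03 m and z of lid_long in the frame of pan_long below 0.055 m and linear speed of lid_long above 0.7 m/s)).
It fails at once if the salt shaker is knocked over (angle between salt_shaker's own z axis and vertical above 0.6 rad).
It fails at once if the pepper shaker is knocked over (angle between pepper_shaker's own z axis and vertical above 0.6 rad).
It also fails if it takes over 115 s, if anything falls off the work surface, if the arm or the gripper's body presses on something with over 40 N, if the wrist force passes 120 N, or if a joint passes its speed limit or range.

### The arm

A 6-joint arm with a two-finger parallel gripper is mounted at the origin on the work surface. World frame = base frame: x ahead of the robot, y to its left, z up, the work surface at z = 0. Lengths are in m, angles in rad, forces in N, time in s.
With the tool pointing down it reaches from about 0.35 to 0.975 m from the base axis. Payload 4.9 kg.
Tool frame: the origin (TCP) lies between the finger pads; the fingertips stand 22 mm ahead of it and the grasp point (between the pads) lies 3 mm ahead of it; z points along the fingers, y is the line along which they close (so a half turn about z gives the same grasp; the last joint's range is limited). The gripper opens to 85 mm and grips with 20 to 120 N. Pads are 22 mm wide; open, the fingers measure 114 mm over their backs; the gripper's body (76 mm by 85 mm) begins 54 mm behind the grasp point. The pads swing forward as they close: fully open they stand 13 mm farther back than shut.
Start: joints at [1.075, 0.053, 1.613, -0, 1.476, -0.119], TCP at [0.23, 0.581, 0.253] pointing down, gripper open.
Joint ranges: [-3.01, 3.01], [-1.01, 2.22], [0.06, 2.58], [-1.02, 4.17], [0.09, 2.62], [-3.14, 3.14]. Speed limits (rad/s): [2.57, 2.57, 3.14, 3.14, 3.14, 3.14].

### API

Orientations are given as a unit quaternion [w, x, y, z].
In Python, from plant import state, grab_frame, get_calibration, job_done, recognise, regions_of gives the robot as it stands.
- The arm moves only by the tool apply_moves, never from a script. Its argument "targets" is a list of rows, each an object with "translation": the shift along the tool's x, y, z normalised to -1 to 1, where 1 is 100 mm, a list of three; "twist": the turn about the tool's z normalised to -1 to 1, where 1 is 0.1 rad; "hand": the opening, from 0 (shut) to 1 (fully open). A call has 1 to 8 rows; each row shifts and turns the commanded pose from where the row before left it, along the tool's axes as they then stand; what a row does not reach is not made up. A row lasts 1/10 s, in which the tool goes at most 50 mm and 8.59 degrees, less where a joint would pass 70% of its speed; a pose out of reach is approached as far as the arm can. A call with a number of a shift or a turn outside -1 to 1 is refused whole. A call with a gripper value outside its range is refused whole. The fingers move at their own pace and stop on an object; the grip force is fixed at half the most. Time passes only in rows, so rows that do not move let the fingers close. It gives the time, the measured TCP pose, the force, the opening and the grip force at its end, in the units of the state.
- state(): the state, without advancing time (a new reading comes with each control period).
- grab_frame(name): name is "scene" or "top" or "wrist"; returns the picture (384x512x3 uint8, red, green, blue); there is no depth.
- get_calibration(name): a dict with "camera_matrix" (3x3 intrinsics, pixels), "pose" (4x4, takes a point from camera to world coordinates). Camera axes: x right, y up, looking along -z (the intrinsics and any distortion apply to the point x, -y, -z); pixel columns grow to the right and rows downward; lengths in m; the calibration is good to about 2 mm. The wrist camera is an equidistant fisheye: a pixel r from the principal point sees the ray r / f radians off the axis. A picture is of the moment at which its call begins: read the wrist's pose just before it. get_calibration takes no time and is no camera call; for the wrist camera it gives the pose at the moment of the call.
- job_done(): hands the job in; it is judged then, once.
Trained networks look in the newest picture that a camera, given by its name, has taken for a name from the list of things; names that differ only in an ending like _2 or _b are one class to them, and where a whole thing is asked for, a point or a joint stands for the part that bears it (a point fixed in the world has none). Each returns a list of dicts, best first, with "score" (0 to 1); they miss things now and then, are a little off and sometimes report something else, mostly with a low value. They report only what shows in the picture. A call takes as long as a camera call.
- recognise(camera, query): "point" ([x, y, z] in m, in world coordinates, good to about 4 mm: the middle of the surface that is visible of it).
- regions_of(camera, query): "pixels" (384x512 bool, what is visible of it).
The state is a dict: "time": time; "joint_pos": joint angles; "joint_vel": joint speeds; "joint_efforts": joint torques, N m; "tool_pos": TCP position; "tool_rot": TCP orientation; "contact_force": force on the tool from outside, world axes, zero at the start; "ft_torque": the same for the moment, N m; "gripper_width": opening from 0.0 (shut) to 1.0 (fully open); "grasp_force": force on a finger pad.
Only numpy, scipy, OpenCV 4.12 (cv2) and the standard library are available. Lean on these libraries where they do the work, as an engineer would, in place of code of your own. Each camera call takes 0.05 s, during which the arm holds its last target. There are 200 camera calls.

## Working session

There is one attempt and no reset: what is moved stays moved. The work goes in short steps, Python scripts to look and compute and a tool call to move; the robot and the scene stay as the last step left them, time stands still between calls to the robot, and variables do not carry over. Pictures are saved under pics/ and viewed, at most 16 in all, crops included, and the job is handed in when it is done.

Besides the shell and the picture viewer there is one more tool, called after ">>>" as a command line: name --argument value ..., lists and objects as JSON in quotes. apply_moves: Moves the arm, as the interface text tells. Its arguments: {"type":"object","properties":{"targets":{"type":"array"}},"required":["targets"]}

```bash
mkdir -p pics; ls; python3 - <<'E'
from plant import *
import cv2
for c in("top","scene"):
    im=grab_frame(c); cv2.imwrite(f"pics/{c}0.png",im[:,:,::-1])
    for n in "lid_large lid_small lid_square lid_long pan_large pan_small pan_square pan_long salt_shaker pepper_shaker".split():
        r=recognise(c,n); print(c,n,[([round(float(v),3) for v in d["point"]],round(d["score"],2)) for d in r[:3]])
s=state();print(s["time"],s["tool_pos"],s["tool_rot"],s["gripper_width"])
for c in("top","scene","wrist"): print(get_calibration(c))
E
```

```text
pics
top lid_large [([0.63, 0.219, 0.011], 0.78)]
top lid_small [([0.655, 0.014, 0.009], 0.57)]
top lid_square [([0.365, -0.278, 0.011], 0.72)]
top lid_long [([0.633, -0.224, 0.007], 0.89)]
top pan_large [([0.515, -0.441, 0.021], 0.6)]
top pan_small [([0.442, 0.096, 0.045], 0.59), ([0.363, -0.279, 0.012], 0.24)]
top pan_square [([0.439, -0.1, 0.004], 0.73)]
top pan_long [([0.523, 0.437, 0.022], 0.57)]
top salt_shaker [([0.481, 0.223, 0.064], 0.56)]
top pepper_shaker [([0.527, -0.004, 0.066], 0.41)]
scene lid_large [([0.64, 0.216, 0.01], 0.72)]
scene lid_small [([0.66, 0.013, 0.009], 0.76), ([0.64, -0.227, 0.014], 0.73)]
scene lid_square [([0.375, -0.282, 0.014], 0.71), ([0.662, 0.01, 0.011], 0.23)]
scene lid_long [([0.645, -0.227, 0.014], 0.78)]
scene pan_large [([0.511, -0.441, 0.034], 0.85)]
scene pan_small [([0.428, 0.085, 0.035], 0.7)]
scene pan_square [([0.432, -0.104, 0.033], 0.96)]
scene pan_long [([0.511, 0.427, 0.029], 0.88)]
scene salt_shaker [([0.512, -0.44, 0.036], 0.62), ([0.502, 0.23, 0.048], 0.55)]
scene pepper_shaker [([0.545, 0.004, 0.042], 0.46)]
1.1 [0.22995266 0.5
[... 781 characters left out ...]
[ 0.88227376, -0.39663646,  0.25352029,  0.30250573],
       [-0.00353884,  0.53295695,  0.84613496,  1.07317441],
       [ 0.        ,  0.        ,  0.        ,  1.        ]])}
{'camera_matrix': array([[297.31863964,   0.        , 249.79513665],
       [  0.        , 297.31863964, 191.48032419],
       [  0.        ,   0.        ,   1.        ]]), 'pose': array([[ 3.68042380e-01, -8.91024292e-01, -2.65745211e-01,
         1.62331841e-01],
       [ 9.29808952e-01,  3.52584650e-01,  1.05543247e-01,
         6.08408242e-01],
       [-3.43914678e-04, -2.85936664e-01,  9.58248457e-01,
         3.74255793e-01],
       [ 0.00000000e+00,  0.00000000e+00,  0.00000000e+00,
         1.00000000e+00]])}
```

View pics/top0.png

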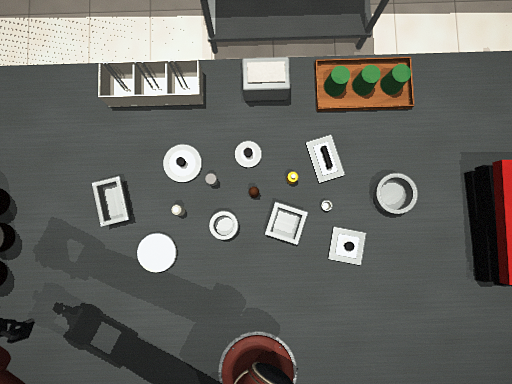

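View pics/scene0.png

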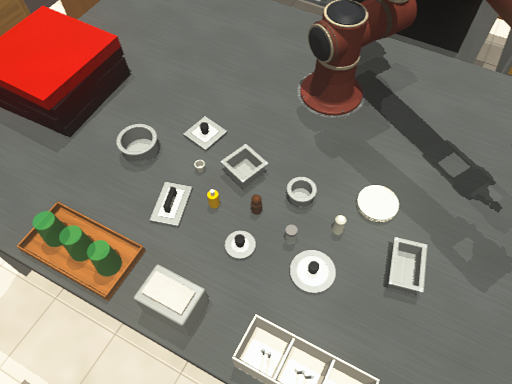

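The top view shows the four lids at (182,163), (248,153), (347,245) and (325,158). The pans are at (112,201), (224,225), (287,223) and (397,194). Salt is at (177,210) and pepper at (254,191), with a few decoys nearby. Next I fit model silhouettes to the masks to get poses.

```bash
cat >fit.py <<'E'
from plant import *
import cv2, numpy as np
from scipy.optimize import minimize
# name: (half x, half y or None if round, z0, z1, guess)
M={"lid_large":(.06,None,.008,.012,(.63,.219)),"lid_small":(.042,None,.008,.012,(.657,.014)),
"lid_square":(.05,.05,.008,.012,(.368,-.28)),"lid_long":(.067,.042,.008,.012,(.637,-.225)),
"pan_large":(.06,None,0,.06,(.515,-.441)),"pan_small":(.042,None,0,.045,(.435,.092)),
"pan_square":(.05,.05,0,.055,(.436,-.102)),"pan_long":(.067,.042,0,.05,(.52,.432))}
def outline(a,b,x,y,t):
    if b is None: A=np.linspace(0,2*np.pi,48); P=np.c_[a*np.cos(A),a*np.sin(A)]
    else: P=np.array([[a,b],[-a,b],[-a,-b],[a,-b]])
    c,s=np.cos(t),np.sin(t); return P@np.array([[c,s],[-s,c]])+[x,y]
def proj(cal,P):
    T=np.linalg.inv(cal["pose"]); p=P@T[:3,:3].T+T[:3,3]; K=cal["camera_matrix"]
    return np.c_[K[0,0]*p[:,0]/-p[:,2]+K[0,2],-K[1,1]*p[:,1]/-p[:,2]+K[1,2]]
def hull_of(m):
    n,l,st,_=cv2.connectedComponentsWithStats(m.astype(np.uint8)); k=1+st[1:,4].argmax()
    return cv2.convexHull(np.argwhere(l==k)[:,::-1].astype(np.float32))
S=8
def draw(h,o):
    im=np.zeros((200*S,200*S),np.uint8); cv2.fillPoly(im,[np.round((h-o+50)*S).astype(np.int32).reshape(-1,1,2)],1); return im
def fit(cam,n,g=None,off=0):
    a,b,z0,z1,g0=M[n]; g=g or g0; cal=get_calibration(cam); R=regions_of(cam,n)
    def hull(v):
        P=outline(a,b,*v); return cv2.convexHull(proj(cal,np.r_[np.c_[P,0*P[:,:1]+z0+off],np.c_[P,0*P[:,:1]+z1+off]]).astype(np.float32))
    best=None
    gp=proj(cal,np.array([[*g,z1+off]]))[0]
    for r in R:
        if r["pixels"].sum()<30: continue
        h=hull_of(r["pixels"])
        if np.linalg.norm(h.reshape(-1,2).mean(0)-gp)>20: continue
        o=h.reshape(-1,2).min(0); t=cv2.dilate(draw(h,o),np.ones((S+1,S+1)))
        f=lambda v:(lambda d:-(d&t).sum()/(d|t).sum())(draw(hull(v),o))
        for t0 in ([0] if b is None else np.arange(0,np.pi,.35)):
            q=minimize(f,[*g,t0],method="Nelder-Mead",options=dict(initial_simplex=[[*g,t0],[g[0]+.008,g[1],t0],[g[0],g[1]+.008,t0],[*g,t0+.2]],maxiter=120,xatol=1e-4))
            if best is None or q.fun<best.fun: best=q
    return best
if __name__=="__main__":
  for c in("top","scene"):
    grab_frame(c)
    for n in M:
        q=fit(c,n); print(c,n,q is not None and (q.x.round(4),round(q.fun,3)))
E
python3 fit.py
```

```text
top lid_large (array([0.5073, 0.3017, 0.4667]), np.float64(0.0))
top lid_small (array([ 0.6597,  0.1127, -1.3333]), np.float64(0.0))
top lid_square (array([ 0.4836, -0.2142, -0.1111]), np.float64(0.0))
top lid_long (array([ 0.685, -0.113, -3.6  ]), np.float64(0.0))
top pan_large (array([ 0.5559, -0.5814,  0.7778]), np.float64(0.0))
top pan_small (array([ 0.4377,  0.1907, -1.    ]), np.float64(0.0))
top pan_square (array([ 0.4813, -0.2567,  2.    ]), np.float64(0.0))
top pan_long (array([ 0.6373,  0.504 , -4.    ]), np.float64(0.0))
scene lid_large (array([ 0.654,  0.363, -1.2  ]), np.float64(0.0))
scene lid_small (array([ 0.6881,  0.0984, -0.4667]), np.float64(0.0))
scene lid_square (array([ 0.4693, -0.168 , -1.    ]), np.float64(0.0))
scene lid_long (array([ 0.685, -0.113, -3.6  ]), np.float64(0.0))
scene pan_large (array([ 0.5977, -0.5637,  0.4667]), np.float64(0.0))
scene pan_small (array([ 0.4723,  0.172 , -2.5333]), np.float64(0.0))
scene pan_square (array([ 0.5409, -0.1784,  0.4222]), np.float64(0.0))
scene pan_long (array([ 0.568,  0.544, -3.6  ]), np.float64(0.0))fit.py:33: RuntimeWarning: overflow encountered in scalar negative
  f=lambda v:(lambda d:-(d&t).sum()/(d|t).sum())(draw(hull(v),o))
```

```bash
sed -i 's/-(d&t).sum()\/(d|t).sum()/-float((d\&t).sum())\/float((d|t).sum())/' fit.py; python3 fit.py; python3 -c "
from plant import *
print(state()['time'])"
```

```text
top lid_large (array([0.6354, 0.2183, 0.0426]), np.float64(-0.969))
top lid_small (array([0.6579, 0.0118, 0.0253]), np.float64(-0.971))
top lid_square (array([ 0.3659, -0.2809,  2.9269]), np.float64(-0.936))
top lid_long (array([ 0.6373, -0.2284,  0.259 ]), np.float64(-0.943))
top pan_large (array([ 0.5189, -0.4306,  0.0226]), np.float64(-0.942))
top pan_small (array([0.4372, 0.0928, 0.0885]), np.float64(-0.968))
top pan_square (array([ 0.4385, -0.0961,  1.2325]), np.float64(-0.962))
top pan_long (array([0.5205, 0.4337, 0.2172]), np.float64(-0.956))
scene lid_large (array([0.6325, 0.2152, 0.1928]), np.float64(-0.978))
scene lid_small (array([0.6539, 0.0107, 0.175 ]), np.float64(-0.964))
scene lid_square (array([ 0.3619, -0.2829,  2.9226]), np.float64(-0.946))
scene lid_long (array([ 0.634 , -0.2308,  0.2917]), np.float64(-0.939))
scene pan_large (array([ 0.5114, -0.4337,  0.0866]), np.float64(-0.918))
scene pan_small (array([0.4291, 0.0866, 0.345 ]), np.float64(-0.895))
scene pan_square (array([ 0.4297, -0.0999, -0.3594]), np.float64(-0.925))
scene pan_long (array([0.5103, 0.4276, 0.1899]), np.float64(-0.9))
2.9
```

```bash
python3 - <<'E'
from fit import *
F=dict(lid_large=(.6340,.2168,0),lid_small=(.656,.0113,0),lid_square=(.3639,-.2819,-.216),lid_long=(.6357,-.2296,.275),pan_large=(.5189,-.4306,0),pan_small=(.4372,.0928,0),pan_square=(.4385,-.0961,1.2325),pan_long=(.5205,.4337,.2172))
outs=[]
for cam in("top","scene"):
    im=cv2.imread(f"pics/{cam}0.png"); cal=get_calibration(cam); k=6; tiles=[]
    for n in ("pan_large","pan_small","pan_square","pan_long"):
        a,b,z0,z1,_=M[n]; P=outline(a,b,*F[n]); h=proj(cal,np.c_[P,0*P[:,:1]+z1]); i=outline(a-.012,None if b is None else b-.012,*F[n]); i=proj(cal,np.c_[i,0*i[:,:1]+z1])
        c=h.mean(0).astype(int)-[16+8,16+8]
        t=cv2.resize(im[c[1]:c[1]+48,c[0]:c[0]+48],None,fx=4,fy=4,interpolation=cv2.INTER_NEAREST)
        for p in(h,i): cv2.polylines(t,[np.round((p-c+.5)*4).astype(np.int32)],True,(0,0,255),1)
        tiles.append(t)
    outs.append(np.hstack(tiles))
cv2.imwrite("pics/ov.png",np.vstack(outs))
E
```

```text
(no output)
```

View pics/ov.png

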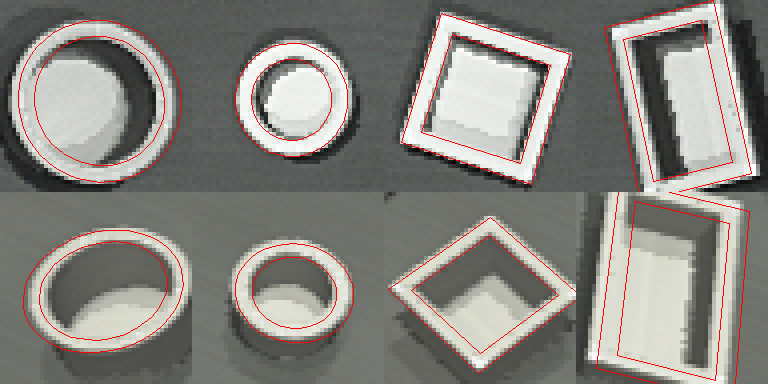

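The overlay shows the flared rims sitting a few mm off my prism model, because the bodies are narrower than the rims. I'll refit with a narrower body.

```bash
python3 - <<'E'
s=open('fit.py').read()
s=s.replace("P=outline(a,b,*v); return cv2.convexHull(proj(cal,np.r_[np.c_[P,0*P[:,:1]+z0+off],",
"P=outline(a,b,*v); w=.008*(n[0]=='p'); Q=outline(a-w,b and b-w,*v); return cv2.convexHull(proj(cal,np.r_[np.c_[Q,0*Q[:,:1]+z0+off],np.c_[P,0*P[:,:1]+z1-.004+off],")
open('fit.py','w').write(s)
E
python3 fit.py | grep pan
python3 - <<'E'
from fit import *
c=get_calibration("wrist")["pose"];s=state();from scipy.spatial.transform import Rotation as R
w,x,y,z=s["tool_rot"];T=R.from_quat([x,y,z,w]).as_matrix();print(T.round(3), s["tool_pos"])
E
```

```text
top pan_large (array([ 0.517 , -0.4249, -0.0413]), np.float64(-0.972))
top pan_small (array([0.4367, 0.0913, 0.1617]), np.float64(-0.969))
top pan_square (array([ 0.4389, -0.0948,  1.2523]), np.float64(-0.945))
top pan_long False
scene pan_large (array([ 0.5156, -0.4282, -0.2987]), np.float64(-0.965))
scene pan_small (array([0.4348, 0.0883, 0.1377]), np.float64(-0.969))
scene pan_square (array([ 0.4365, -0.0998,  1.2144]), np.float64(-0.944))
scene pan_long (array([0.5165, 0.4262, 0.2304]), np.float64(-0.94))
[[-0.93   0.368 -0.   ]
 [ 0.368  0.93  -0.   ]
 [-0.    -0.    -1.   ]] [0.22994234 0.5811331  0.25327897]
```

>>> apply_moves --targets '[{"translation":[0,0,0],"twist":-0.94,"hand":0.7},{"translation":[0,0,0],"twist":-0.94,"hand":0.7},{"translation":[0,0,0],"twist":-0.94,"hand":0.7},{"translation":[0,0,0],"twist":-0.94,"hand":0.7},{"translation":[-0.35,-0.3,0],"twist":0,"hand":0.7},{"translation":[-0.35,-0.3,0],"twist":0,"hand":0.7},{"translation":[-0.35,-0.3,0],"twist":0,"hand":0.7},{"translation":[-0.35,-0.3,0],"twist":0,"hand":0.7}]'

```text
time: 4.6
tool_pos: [0.3709, 0.4599, 0.2535]
tool_rot: [0.0, 0.0, 1.0, 0.0]
contact_force: [-0.0, -0.3, -0.3]
gripper_width: 0.698
grasp_force: 0.0
```

>>> apply_moves --targets '[{"translation":[-0.33,-0.3,0.07],"twist":0,"hand":0.7},{"translation":[-0.33,-0.3,0.07],"twist":0,"hand":0.7},{"translation":[-0.33,-0.3,0.07],"twist":0,"hand":0.7},{"translation":[-0.33,-0.3,0.07],"twist":0,"hand":0.7},{"translation":[-0.33,-0.3,0.07],"twist":0,"hand":0.7},{"translation":[-0.33,-0.3,0.07],"twist":0,"hand":0.7},{"translation":[-0.33,-0.3,0.07],"twist":0,"hand":0.7},{"translation":[-0.32,-0.33,0.07],"twist":0,"hand":0.7}]'

```text
time: 5.4
tool_pos: [0.6339, 0.2166, 0.1972]
tool_rot: [0.0, 0.0, 1.0, 0.0]
contact_force: [0.2, 0.2, 1.0]
gripper_width: 0.697
grasp_force: 0.0
```

```bash
cat >look.py <<'E'
import sys
from fit import *
def wproj(cal,P):
    T=np.linalg.inv(cal["pose"]); p=P@T[:3,:3].T+T[:3,3]; p=p*[1,-1,-1]; r=np.hypot(p[:,0],p[:,1]); th=np.arctan2(r,p[:,2]); K=cal["camera_matrix"]
    return np.c_[K[0,0]*th*p[:,0]/r+K[0,2],K[1,1]*th*p[:,1]/r+K[1,2]]
def save(name,items):
    """items: (thing,x,y,yaw,base z)"""
    cal=get_calibration("wrist"); im=grab_frame("wrist")[:,:,::-1].copy()
    for n,x,y,t,z in items:
        a,b,z0,z1,_=M[n]
        if b is None: P=outline(a,b,x,y,t)
        else: q=outline(a,b,x,y,t); P=np.vstack([np.linspace(q[i],q[(i+1)%4],10) for i in range(4)])
        cv2.polylines(im,[np.round(wproj(cal,np.c_[P,0*P[:,:1]+z1+z])).astype(np.int32)],True,(0,0,255),1)
        A=outline(.014,None,x,y,0)
        if n[0]=='l': cv2.polylines(im,[np.round(wproj(cal,np.c_[A,0*A[:,:1]+.046+z])).astype(np.int32)],True,(0,255,0),1)
    cv2.imwrite(f"pics/{name}.png",im)
E
python3 - <<'E'
from look import *
save("w1",[("lid_large",.634,.217,0,0)])
print([ (d["point"],d["score"]) for d in recognise("wrist","lid_large")[:2]])
E
```

```text
[([0.6296, 0.2137, 0.009], 0.74)]
```

View pics/w1.png

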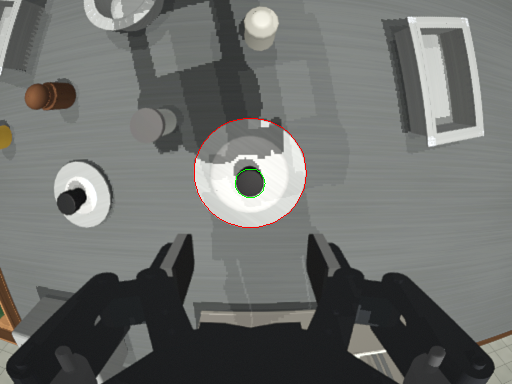

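The overlay matches the lid plate (250,172) and knob (250,183) exactly, so I'll grasp it.

>>> apply_moves --targets '[{"translation":[0,0,0.4],"twist":0,"hand":0.7},{"translation":[0,0,0.4],"twist":0,"hand":0.7},{"translation":[0,0,0.4],"twist":0,"hand":0.7},{"translation":[0,0,0.34],"twist":0,"hand":0.7},{"translation":[0,0,0],"twist":0,"hand":0},{"translation":[0,0,0],"twist":0,"hand":0},{"translation":[0,0,0],"twist":0,"hand":0},{"translation":[0,0,0],"twist":0,"hand":0}]'

```text
time: 6.3
tool_pos: [0.6342, 0.2184, 0.0461]
tool_rot: [0.002, 0.0, 1.0, 0.0]
contact_force: [0.3, 1.0, -1.9]
gripper_width: 0.306
grasp_force: 59.0
```

>>> apply_moves --targets '[{"translation":[0,0,-0.1],"twist":0,"hand":0},{"translation":[0,0,-0.3],"twist":0,"hand":0},{"translation":[0,0,-0.4],"twist":0,"hand":0},{"translation":[0,0,-0.4],"twist":0,"hand":0},{"translation":[0.04,-0.2,-0.2],"twist":0,"hand":0},{"translation":[0.07,-0.4,0],"twist":0,"hand":0},{"translation":[0.07,-0.4,0],"twist":0,"hand":0},{"translation":[0.07,-0.4,0],"twist":0,"hand":0}]'

```text
time: 7.1
tool_pos: [0.6075, 0.0767, 0.1855]
tool_rot: [0.001, 0.0, 1.0, -0.0]
contact_force: [-0.0, 0.2, -2.4]
gripper_width: 0.303
grasp_force: 59.3
```

>>> apply_moves --targets '[{"translation":[0.08,-0.4,0],"twist":0,"hand":0},{"translation":[0.08,-0.4,0],"twist":0,"hand":0},{"translation":[0.08,-0.4,0],"twist":0,"hand":0},{"translation":[0.08,-0.4,0],"twist":0,"hand":0},{"translation":[0.08,-0.4,0],"twist":0,"hand":0},{"translation":[0.08,-0.4,0],"twist":0,"hand":0},{"translation":[0.08,-0.4,0],"twist":0,"hand":0},{"translation":[0.08,-0.4,0],"twist":0,"hand":0}]'

```text
time: 7.9
tool_pos: [0.543, -0.2438, 0.1852]
tool_rot: [0.001, 0.0, 1.0, -0.001]
contact_force: [0.3, 0.1, -2.9]
gripper_width: 0.303
grasp_force: 59.3
```

>>> apply_moves --targets '[{"translation":[0.06,-0.4,0],"twist":0,"hand":0},{"translation":[0.06,-0.4,0],"twist":0,"hand":0},{"translation":[0.06,-0.4,0],"twist":0,"hand":0},{"translation":[0.06,-0.4,0],"twist":0,"hand":0},{"translation":[0.03,-0.2,0],"twist":0,"hand":0},{"translation":[0,-0.02,0],"twist":0,"hand":0},{"translation":[0,0,0],"twist":0,"hand":0}]'

```text
time: 8.6
tool_pos: [0.5163, -0.4239, 0.1839]
tool_rot: [0.0, 0.001, 1.0, 0.0]
contact_force: [1.4, 0.5, -2.0]
gripper_width: 0.302
grasp_force: 59.4
```

```bash
python3 - <<'E'
from look import *
p=state()["tool_pos"];print(p)
save("w2",[("pan_large",.516,-.4265,0,0),("lid_large",p[0],p[1],0,p[2]-.0461)])
E
```

```text
[ 0.51627313 -0.42389755  0.18393896]
```

View pics/w2.png

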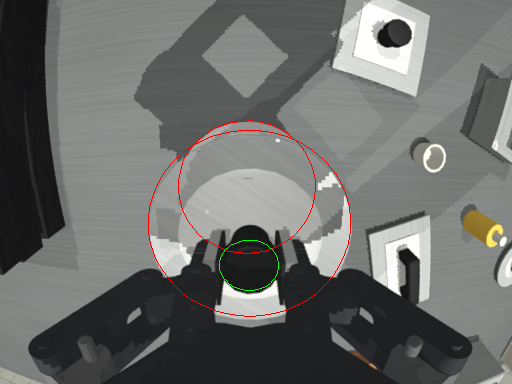

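>>> apply_moves --targets '[{"translation":[0,-0.03,0.2],"twist":0,"hand":0},{"translation":[0,0,0.3],"twist":0,"hand":0},{"translation":[0,0,0.2],"twist":0,"hand":0},{"translation":[0,0,0.08],"twist":0,"hand":0},{"translation":[0,0,0.05],"twist":0,"hand":0},{"translation":[0,0,0.02],"twist":0,"hand":0},{"translation":[0,0,0],"twist":0,"hand":0}]'

```text
time: 9.35
tool_pos: [0.5168, -0.4273, 0.0995]
tool_rot: [0.001, 0.0, 1.0, -0.001]
contact_force: [1.1, -0.2, -2.0]
gripper_width: 0.303
grasp_force: 59.4
```

>>> apply_moves --targets '[{"translation":[0,0,0.02],"twist":0,"hand":0},{"translation":[0,0,0.01],"twist":0,"hand":0},{"translation":[0,0,0],"twist":0,"hand":0}]'

```text
time: 9.65
tool_pos: [0.5167, -0.4276, 0.0967]
tool_rot: [0.001, 0.0, 1.0, -0.001]
contact_force: [0.3, 1.7, 1.9]
gripper_width: 0.304
grasp_force: 59.8
```

>>> apply_moves --targets '[{"translation":[0,0,0.01],"twist":0,"hand":0},{"translation":[0,0,0],"twist":0,"hand":0.4},{"translation":[0,0,0],"twist":0,"hand":0.7},{"translation":[0,0,0],"twist":0,"hand":0.7},{"translation":[0,0,-0.2],"twist":0,"hand":0.7},{"translation":[0,0,-0.4],"twist":0,"hand":0.7},{"translation":[0,0,-0.4],"twist":0,"hand":0.7}]'

```text
time: 10.35
tool_pos: [0.5155, -0.4265, 0.1937]
tool_rot: [-0.001, 0.0, 1.0, 0.001]
contact_force: [0.3, -0.4, 0.5]
gripper_width: 0.699
grasp_force: 0.0
```

```bash
python3 - <<'E'
from look import *
print(state()["tool_pos"],state()["gripper_width"])
for c in ("top","scene"):
    grab_frame(c); M["lid_large"]=(.06,None,.060,.064,(.517,-.427)); q=fit(c,"lid_large"); print(q and (q.x,q.fun))
save("w3",[("lid_large",.517,-.427,0,0)])
E
```

```text
[ 0.51548748 -0.42645304  0.19373109] 0.6986625771154746
(array([ 0.52010536, -0.42469453,  0.02157445]), np.float64(-0.8109870414696554))
(array([ 0.51746817, -0.42972835,  0.20882283]), np.float64(-0.9606105441149828))
```

View pics/w3.png

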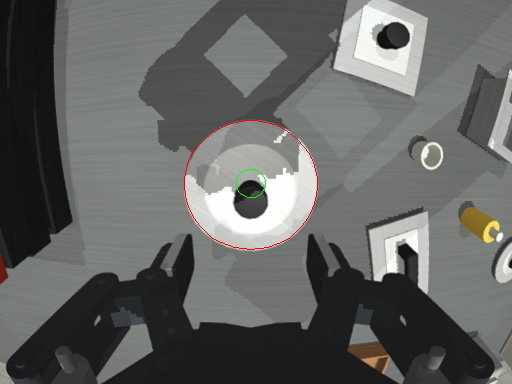

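The large lid is seated: its plate outline at the seated height matches. Next is the oblong lid.

>>> apply_moves --targets '[{"translation":[-0.24,0.4,0],"twist":0,"hand":0.7},{"translation":[-0.24,0.4,0],"twist":0,"hand":0.7},{"translation":[-0.24,0.4,0],"twist":0,"hand":0.7},{"translation":[-0.24,0.4,0],"twist":0,"hand":0.7},{"translation":[-0.24,0.37,0],"twist":0,"hand":0.7},{"translation":[0,0,0],"twist":-0.92,"hand":0.7},{"translation":[0,0,0],"twist":-0.92,"hand":0.7},{"translation":[0,0,0],"twist":-0.91,"hand":0.7}]'

```text
time: 11.4
tool_pos: [0.6354, -0.2289, 0.191]
tool_rot: [-0.002, -0.139, 0.99, 0.001]
contact_force: [0.3, -0.1, -0.7]
gripper_width: 0.7
grasp_force: 0.0
```

>>> apply_moves --targets '[{"translation":[0,0,0.3],"twist":0,"hand":0.7},{"translation":[0,0,0],"twist":0,"hand":0.7}]'

```text
time: 11.6
tool_pos: [0.6328, -0.2284, 0.157]
tool_rot: [-0.005, -0.137, 0.991, 0.003]
contact_force: [-1.1, 0.3, -1.1]
gripper_width: 0.7
grasp_force: 0.0
```

```bash
python3 - <<'E'
from look import *
print(state()["tool_pos"],state()["tool_rot"])
save("w4",[("lid_long",.6357,-.2296,.275,0)])
E
```

```text
[ 0.63279935 -0.22843511  0.15700952] [-0.00502456 -0.13663306  0.99060322  0.0033802 ]
```

View pics/w4.png

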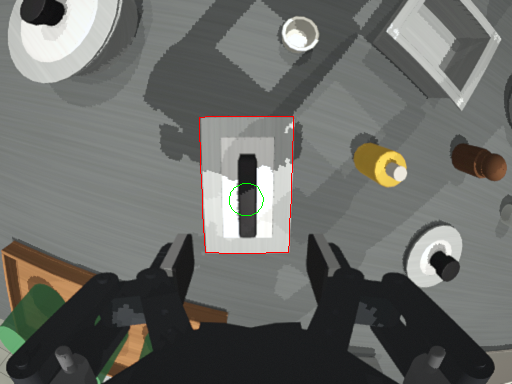

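The outline and handle (247,197) match, with no rotation error.

>>> apply_moves --targets '[{"translation":[0,0,0.4],"twist":0,"hand":0.7},{"translation":[0,0,0.4],"twist":0,"hand":0.7},{"translation":[0,0,0.35],"twist":0,"hand":0.7},{"translation":[0,0,0],"twist":0,"hand":0.7},{"translation":[0,0,0],"twist":0,"hand":0},{"translation":[0,0,0],"twist":0,"hand":0},{"translation":[0,0,0],"twist":0,"hand":0},{"translation":[0,0,0],"twist":0,"hand":0}]'

```text
time: 12.45
tool_pos: [0.6383, -0.231, 0.0528]
tool_rot: [0.002, -0.137, 0.991, -0.001]
contact_force: [-0.6, 1.4, 6.0]
gripper_width: 0.172
grasp_force: 60.3
```

>>> apply_moves --targets '[{"translation":[0,0,0],"twist":0,"hand":0.4},{"translation":[0,0,0],"twist":0,"hand":0.4},{"translation":[0,0,0.06],"twist":0,"hand":0.4},{"translation":[0,0,0],"twist":0,"hand":0.4},{"translation":[0,0,0],"twist":0,"hand":0.4}]'

```text
time: 12.95
tool_pos: [0.6357, -0.2299, 0.0423]
tool_rot: [-0.001, -0.137, 0.991, 0.0]
contact_force: [1.2, 0.5, 0.2]
gripper_width: 0.403
grasp_force: 0.0
```

>>> apply_moves --targets '[{"translation":[0,0,0],"twist":0,"hand":0},{"translation":[0,0,0],"twist":0,"hand":0},{"translation":[0,0,0],"twist":0,"hand":0},{"translation":[0,0,0],"twist":0,"hand":0}]'

```text
time: 13.35
tool_pos: [0.6363, -0.2302, 0.0433]
tool_rot: [0.0, -0.137, 0.991, -0.0]
contact_force: [-0.8, 0.2, -2.1]
gripper_width: 0.175
grasp_force: 59.4
```

>>> apply_moves --targets '[{"translation":[0,0,-0.1],"twist":0,"hand":0},{"translation":[0,0,-0.3],"twist":0,"hand":0},{"translation":[0,0,-0.4],"twist":0,"hand":0},{"translation":[0,0,-0.4],"twist":0.5,"hand":0},{"translation":[-0.02,0.2,-0.3],"twist":0,"hand":0},{"translation":[-0.02,0.4,0],"twist":0,"hand":0},{"translation":[-0.02,0.4,0],"twist":0,"hand":0},{"translation":[-0.02,0.4,0],"twist":0,"hand":0}]'

```text
time: 14.15
tool_pos: [0.6125, -0.0906, 0.1944]
tool_rot: [0.0, -0.112, 0.994, -0.0]
contact_force: [0.9, 0.4, -2.3]
gripper_width: 0.171
grasp_force: 59.3
```

>>> apply_moves --targets '[{"translation":[-0.02,0.4,0],"twist":0,"hand":0},{"translation":[-0.02,0.4,0],"twist":0,"hand":0},{"translation":[-0.02,0.4,0],"twist":0,"hand":0},{"translation":[-0.02,0.4,0],"twist":0,"hand":0},{"translation":[-0.02,0.4,0],"twist":0,"hand":0},{"translation":[-0.02,0.4,0],"twist":0,"hand":0},{"translation":[-0.02,0.4,0],"twist":0,"hand":0},{"translation":[-0.02,0.4,0],"twist":0,"hand":0}]'

```text
time: 14.95
tool_pos: [0.5567, 0.2252, 0.194]
tool_rot: [0.0, -0.112, 0.994, 0.0]
contact_force: [-0.3, 0.1, -1.7]
gripper_width: 0.173
grasp_force: 59.3
```

>>> apply_moves --targets '[{"translation":[-0.02,0.4,0],"twist":0,"hand":0},{"translation":[-0.02,0.4,0],"twist":0,"hand":0},{"translation":[-0.02,0.4,0],"twist":0,"hand":0},{"translation":[-0.02,0.4,0],"twist":0,"hand":0},{"translation":[0,0.2,0],"twist":0,"hand":0},{"translation":[0,0,0],"twist":0,"hand":0}]'

```text
time: 15.55
tool_pos: [0.5242, 0.4031, 0.1936]
tool_rot: [-0.0, -0.114, 0.994, 0.0]
contact_force: [0.7, -0.4, -2.3]
gripper_width: 0.176
grasp_force: 59.3
```

```bash
python3 - <<'E'
from look import *
s=state();p=s["tool_pos"];print(p,s["tool_rot"])
M["pan_long"]=(*M["pan_long"][:4],(.518,.428))
for c in("top","scene"):
    grab_frame(c);q=fit(c,"pan_long");print(q and (q.x,q.fun))
save("w5",[("pan_long",.518,.428,.225,0),("lid_long",p[0],p[1],.225,p[2]-.0433)])
E
```

```text
[0.52415443 0.40305847 0.19356069] [-7.05030462e-05 -1.13553087e-01  9.93531920e-01  1.23797030e-04]
(array([0.51689019, 0.41963863, 0.34296565]), np.float64(-0.5822029174022113))
(array([0.52185651, 0.42589794, 3.38505206]), np.float64(-0.4991320614803829))
```

View pics/w5.png

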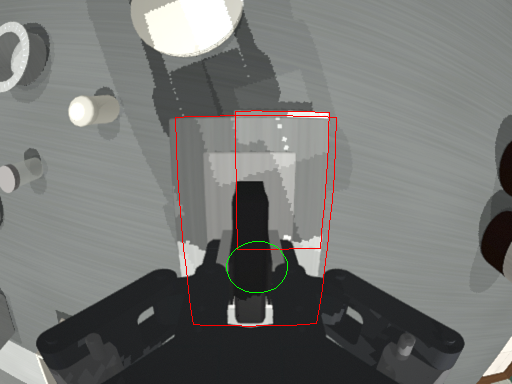

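```bash
python3 - <<'E'
from look import *
from scipy.spatial.transform import Rotation as R
def T(p,q): m=np.eye(4);m[:3,:3]=R.from_quat([q[1],q[2],q[3],q[0]]).as_matrix();m[:3,3]=p;return m
s=state();cal=get_calibration("wrist");X=np.linalg.inv(T(s["tool_pos"],s["tool_rot"]))@cal["pose"]
cal["pose"]=T([.6339,.2166,.1972],[0,0,1,0])@X
im=cv2.imread("pics/w1.png")[0:170,380:512];k=4;im=cv2.resize(im,None,fx=k,fy=k,interpolation=cv2.INTER_NEAREST)
for d in(0,.012):
    q=outline(.067-d,.042-d,.518,.428,.225);P=np.vstack([np.linspace(q[i],q[(i+1)%4],10) for i in range(4)])
    cv2.polylines(im,[np.round((wproj(cal,np.c_[P,0*P[:,:1]+.05])-[380,0]+.5)*k).astype(np.int32)],True,(0,0,255),1)
cv2.imwrite("pics/ov2.png",im[:600])
E
```

```text
(no output)
```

View pics/ov2.png

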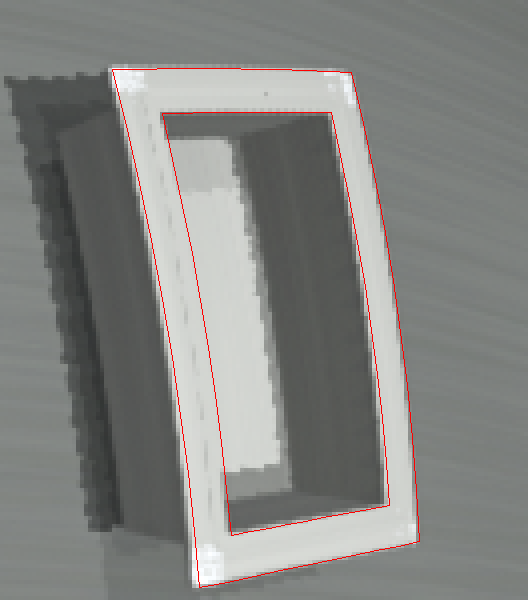

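The projected rim matches pan_long's corners exactly. I'll move over it and lower.

>>> apply_moves --targets '[{"translation":[0,0.2,0],"twist":0,"hand":0},{"translation":[0,0.06,0.2],"twist":0,"hand":0},{"translation":[0,0,0.35],"twist":0,"hand":0},{"translation":[0,0,0.3],"twist":0,"hand":0},{"translation":[0,0,0.12],"twist":0,"hand":0},{"translation":[0,0,0.05],"twist":0,"hand":0},{"translation":[0,0,0.02],"twist":0,"hand":0},{"translation":[0,0,0],"twist":0,"hand":0}]'

```text
time: 16.6
tool_pos: [0.5204, 0.4269, 0.0911]
tool_rot: [0.001, -0.112, 0.994, 0.001]
contact_force: [0.1, -0.6, -0.6]
gripper_width: 0.175
grasp_force: 59.3
```

>>> apply_moves --targets '[{"translation":[0,0,0.02],"twist":0,"hand":0},{"translation":[0,0,0.01],"twist":0,"hand":0},{"translation":[0,0,0],"twist":0,"hand":0},{"translation":[0,0,0],"twist":0,"hand":0}]'

```text
time: 17.0
tool_pos: [0.5195, 0.4263, 0.0866]
tool_rot: [0.0, -0.112, 0.994, 0.0]
contact_force: [0.1, 0.3, -1.5]
gripper_width: 0.174
grasp_force: 59.3
```

>>> apply_moves --targets '[{"translation":[0,0,0.015],"twist":0,"hand":0},{"translation":[0,0,0],"twist":0,"hand":0},{"translation":[0,0,0.01],"twist":0,"hand":0},{"translation":[0,0,0],"twist":0,"hand":0}]'

```text
time: 17.4
tool_pos: [0.5197, 0.4263, 0.0851]
tool_rot: [0.0, -0.112, 0.994, -0.0]
contact_force: [-2.6, -3.2, 5.1]
gripper_width: 0.174
grasp_force: 60.2
```

>>> apply_moves --targets '[{"translation":[0,0,0],"twist":0,"hand":0.3},{"translation":[0,0,0],"twist":0,"hand":0.6},{"translation":[0,0,0],"twist":0,"hand":0.7},{"translation":[0,0,-0.2],"twist":0,"hand":0.7},{"translation":[0,0,-0.4],"twist":0,"hand":0.7},{"translation":[0,0,-0.4],"twist":0.75,"hand":0.7},{"translation":[0,0,0],"twist":0.75,"hand":0.7},{"translation":[0,0,0],"twist":0.75,"hand":0.7}]'

```text
time: 18.2
tool_pos: [0.5205, 0.427, 0.1865]
tool_rot: [0.002, 0.002, 1.0, 0.001]
contact_force: [-0.3, 0.3, -0.8]
gripper_width: 0.7
grasp_force: 0.0
```

```bash
python3 - <<'E'
from look import *
s=state();p=s["tool_pos"];print(p,s["tool_rot"])
save("w6",[("lid_long",.519,.427,.225,.042)])
E
```

```text
[0.52048742 0.42699649 0.18653569] [0.00193088 0.00191084 0.99999551 0.00126329]
```

View pics/w6.png

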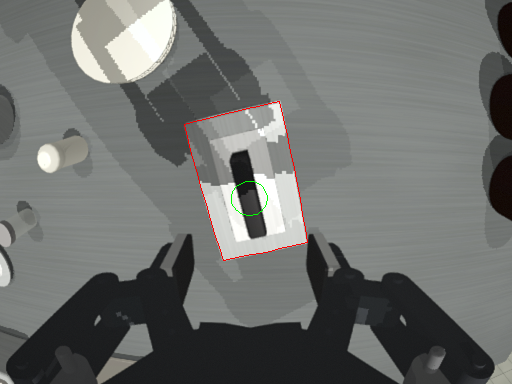

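The oblong lid is seated; its outline matches at the seated height. Next is the small lid.

>>> apply_moves --targets '[{"translation":[-0.12,-0.38,0],"twist":0,"hand":0.7},{"translation":[-0.12,-0.38,0],"twist":0,"hand":0.7},{"translation":[-0.12,-0.38,0],"twist":0,"hand":0.7},{"translation":[-0.12,-0.38,0],"twist":0,"hand":0.7},{"translation":[-0.12,-0.38,0],"twist":0,"hand":0.7},{"translation":[-0.12,-0.38,0],"twist":0,"hand":0.7},{"translation":[-0.12,-0.38,0],"twist":0,"hand":0.7},{"translation":[-0.12,-0.38,0],"twist":0,"hand":0.7}]'

```text
time: 19.05
tool_pos: [0.6153, 0.1206, 0.1833]
tool_rot: [-0.0, -0.0, 1.0, 0.0]
contact_force: [0.1, 0.1, -0.9]
gripper_width: 0.7
grasp_force: 0.0
```

>>> apply_moves --targets '[{"translation":[-0.14,-0.38,0],"twist":0,"hand":0.7},{"translation":[-0.14,-0.38,0],"twist":0,"hand":0.7},{"translation":[-0.12,-0.35,0],"twist":0,"hand":0.7},{"translation":[0,0,0.2],"twist":0,"hand":0.7},{"translation":[0,0,0],"twist":0,"hand":0.7},{"translation":[0,0,0],"twist":0,"hand":0.7}]'

```text
time: 19.65
tool_pos: [0.6544, 0.0114, 0.1627]
tool_rot: [-0.001, -0.0, 1.0, 0.0]
contact_force: [-0.3, -0.1, 0.5]
gripper_width: 0.697
grasp_force: 0.0
```

>>> apply_moves --targets '[{"translation":[-0.015,0,0.4],"twist":0,"hand":0.5},{"translation":[0,0,0.4],"twist":0,"hand":0.5},{"translation":[0,0,0.4],"twist":0,"hand":0.5},{"translation":[0,0,0],"twist":0,"hand":0.5},{"translation":[0,0,0],"twist":0,"hand":0},{"translation":[0,0,0],"twist":0,"hand":0},{"translation":[0,0,0],"twist":0,"hand":0},{"translation":[0,0,0],"twist":0,"hand":0}]'

```text
time: 20.45
tool_pos: [0.6578, 0.0111, 0.046]
tool_rot: [0.002, 0.0, 1.0, -0.0]
contact_force: [0.3, 0.3, -1.3]
gripper_width: 0.306
grasp_force: 59.0
```

>>> apply_moves --targets '[{"translation":[0,0,-0.1],"twist":0,"hand":0},{"translation":[0,0,-0.3],"twist":0,"hand":0},{"translation":[0,0,-0.4],"twist":0,"hand":0},{"translation":[0,0,-0.4],"twist":0,"hand":0},{"translation":[0,0,-0.2],"twist":0,"hand":0},{"translation":[0.3,0.1,0],"twist":0,"hand":0},{"translation":[0.4,0.15,0],"twist":0,"hand":0},{"translation":[0.4,0.15,0],"twist":0,"hand":0}]'

```text
time: 21.25
tool_pos: [0.5457, 0.0514, 0.1851]
tool_rot: [0.001, 0.001, 1.0, 0.0]
contact_force: [-0.1, -0.0, -1.0]
gripper_width: 0.301
grasp_force: 59.2
```

>>> apply_moves --targets '[{"translation":[0.4,0.15,0],"twist":0,"hand":0},{"translation":[0.4,0.15,0],"twist":0,"hand":0},{"translation":[0.3,0.09,0],"twist":0,"hand":0},{"translation":[0,0,0],"twist":0,"hand":0},{"translation":[0,0,0],"twist":0,"hand":0}]'

```text
time: 21.75
tool_pos: [0.4369, 0.0904, 0.1849]
tool_rot: [0.001, 0.0, 1.0, -0.0]
contact_force: [0.8, -0.1, -0.9]
gripper_width: 0.304
grasp_force: 59.3
```

```bash
python3 - <<'E'
from look import *
s=state();p=s["tool_pos"];print(p,s["tool_rot"])
save("w7",[("pan_small",.436,.090,0,0),("lid_small",p[0],p[1],0,p[2]-.0445),("pan_square",.438,-.097,-.336,0)])
E
```

```text
[0.43687696 0.0904201  0.18494049] [ 1.42586703e-03  1.16713615e-04  9.99998975e-01 -5.36361002e-05]
```

View pics/w7.png

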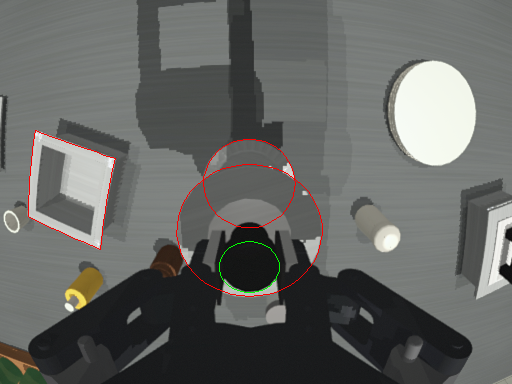

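The pan_square overlay is exact. pan_small's far rim matches, and so does the held lid. Lowering now.

>>> apply_moves --targets '[{"translation":[0,0,0.2],"twist":0,"hand":0},{"translation":[0,0,0.35],"twist":0,"hand":0},{"translation":[0,0,0.3],"twist":0,"hand":0},{"translation":[0,0,0.1],"twist":0,"hand":0},{"translation":[0,0,0.04],"twist":0,"hand":0},{"translation":[0,0,0.02],"twist":0,"hand":0},{"translation":[0,0,0],"twist":0,"hand":0},{"translation":[0,0,0],"twist":0,"hand":0}]'

```text
time: 22.6
tool_pos: [0.4379, 0.0903, 0.0844]
tool_rot: [0.001, 0.0, 1.0, 0.0]
contact_force: [-0.7, -0.5, -2.2]
gripper_width: 0.305
grasp_force: 59.2
```

>>> apply_moves --targets '[{"translation":[0,0,0.015],"twist":0,"hand":0},{"translation":[0,0,0.01],"twist":0,"hand":0},{"translation":[0,0,0],"twist":0,"hand":0},{"translation":[0,0,0],"twist":0,"hand":0}]'

```text
time: 23.0
tool_pos: [0.4377, 0.0903, 0.0819]
tool_rot: [0.001, 0.0, 1.0, -0.0]
contact_force: [-2.0, -1.0, 6.4]
gripper_width: 0.303
grasp_force: 59.9
```

>>> apply_moves --targets '[{"translation":[0,0,0],"twist":0,"hand":0.4},{"translation":[0,0,0],"twist":0,"hand":0.6},{"translation":[0,0,0],"twist":0,"hand":0.7},{"translation":[0,0,-0.2],"twist":0,"hand":0.7},{"translation":[0,0,-0.4],"twist":0,"hand":0.7},{"translation":[0,0,-0.4],"twist":0,"hand":0.7},{"translation":[0,0,0],"twist":0,"hand":0.7}]'

```text
time: 23.7
tool_pos: [0.4403, 0.0905, 0.1869]
tool_rot: [0.006, 0.0, 1.0, 0.0]
contact_force: [0.9, 1.1, 0.8]
gripper_width: 0.699
grasp_force: 0.0
```

```bash
python3 - <<'E'
from look import *
s=state();p=s["tool_pos"];print(p,s["tool_rot"])
save("w8",[("lid_small",.437,.090,0,.037)])
E
```

```text
[0.44030075 0.09053087 0.18693166] [5.94976979e-03 3.33571031e-04 9.99982214e-01 2.46114065e-04]
```

View pics/w8.png

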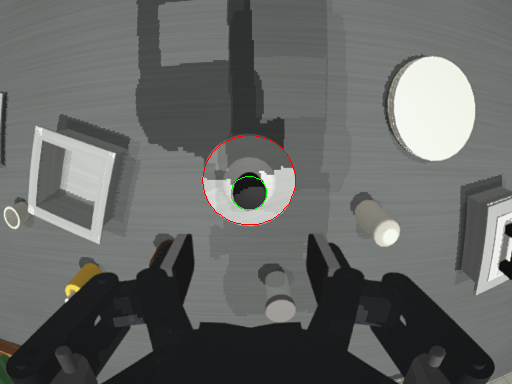

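>>> apply_moves --targets '[{"translation":[0.07,-0.37,0],"twist":0,"hand":0.7},{"translation":[0.07,-0.37,0],"twist":0,"hand":0.7},{"translation":[0.07,-0.37,0],"twist":0,"hand":0.7},{"translation":[0.07,-0.37,0],"twist":0,"hand":0.7},{"translation":[0.07,-0.37,0],"twist":0,"hand":0.7},{"translation":[0.07,-0.37,0],"twist":0,"hand":0.7},{"translation":[0.07,-0.37,0],"twist":0,"hand":0.7},{"translation":[0.07,-0.37,0],"twist":0,"hand":0.7}]'

```text
time: 24.55
tool_pos: [0.3792, -0.2066, 0.1786]
tool_rot: [-0.001, 0.001, 1.0, 0.001]
contact_force: [-0.9, 0.3, -0.4]
gripper_width: 0.696
grasp_force: 0.0
```

The small lid is seated. I'm continuing to the square lid at (0.364, -0.282).

>>> apply_moves --targets '[{"translation":[0.08,-0.37,0],"twist":0,"hand":0.7},{"translation":[0.07,-0.38,0],"twist":0,"hand":0.7},{"translation":[0,0,0.2],"twist":0,"hand":0.7},{"translation":[0,0,0],"twist":0,"hand":0.6},{"translation":[0,0,0],"twist":0,"hand":0.6}]'

```text
time: 25.05
tool_pos: [0.3646, -0.2796, 0.1586]
tool_rot: [-0.001, 0.0, 1.0, 0.001]
contact_force: [-0.1, 0.1, 1.5]
gripper_width: 0.6
grasp_force: 0.0
```

```bash
python3 - <<'E'
from look import *
s=state();p=s["tool_pos"];print(p,s["tool_rot"])
save("w9",[("lid_square",.3639,-.2819,-.216,0)])
E
```

```text
[ 0.36462074 -0.2795736   0.15863811] [-1.21809117e-03  3.24183801e-04  9.99998241e-01  1.38895360e-03]
```

View pics/w9.png

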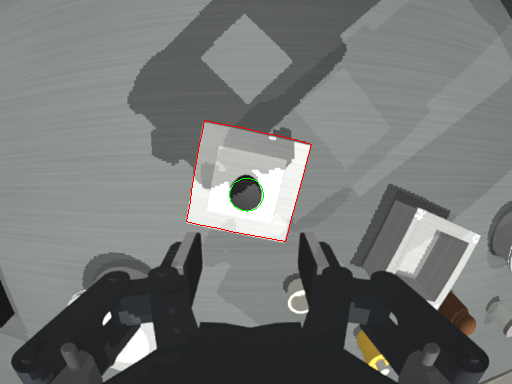

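The outline and knob (246,194) match, so I'll grasp.

>>> apply_moves --targets '[{"translation":[0,-0.02,0.4],"twist":0,"hand":0.5},{"translation":[0,0,0.4],"twist":0,"hand":0.5},{"translation":[0,0,0.36],"twist":0,"hand":0.5},{"translation":[0,0,0],"twist":0,"hand":0.5},{"translation":[0,0,0],"twist":0,"hand":0},{"translation":[0,0,0],"twist":0,"hand":0},{"translation":[0,0,0],"twist":0,"hand":0},{"translation":[0,0,0],"twist":0,"hand":0}]'

```text
time: 25.9
tool_pos: [0.3662, -0.2834, 0.046]
tool_rot: [0.001, 0.0, 1.0, -0.001]
contact_force: [-0.5, -0.8, -0.6]
gripper_width: 0.299
grasp_force: 59.0
```

>>> apply_moves --targets '[{"translation":[0,0,-0.1],"twist":0,"hand":0},{"translation":[0,0,-0.3],"twist":0,"hand":0},{"translation":[0,0,-0.4],"twist":0,"hand":0},{"translation":[0,0,-0.4],"twist":0,"hand":0},{"translation":[0,0,-0.2],"twist":0,"hand":0},{"translation":[0,0,0],"twist":0,"hand":0}]'

```text
time: 26.5
tool_pos: [0.3671, -0.2845, 0.1897]
tool_rot: [0.003, 0.0, 1.0, -0.004]
contact_force: [0.3, -0.2, -1.4]
gripper_width: 0.302
grasp_force: 59.2
```

>>> apply_moves --targets '[{"translation":[-0.15,0.37,0],"twist":0,"hand":0},{"translation":[-0.15,0.37,0],"twist":0,"hand":0},{"translation":[-0.15,0.37,0],"twist":0,"hand":0},{"translation":[-0.15,0.37,0],"twist":0,"hand":0},{"translation":[-0.12,0.37,0],"twist":0,"hand":0},{"translation":[0,0,0],"twist":0.6,"hand":0},{"translation":[0,0,0],"twist":0.6,"hand":0},{"translation":[0,0,0],"twist":0,"hand":0}]'

```text
time: 27.3
tool_pos: [0.4367, -0.0969, 0.1826]
tool_rot: [-0.001, 0.06, 0.998, 0.0]
contact_force: [0.0, 0.3, -1.7]
gripper_width: 0.306
grasp_force: 59.7
```

```bash
python3 - <<'E'
from look import *
s=state();p=s["tool_pos"];print(p,s["tool_rot"])
save("w10",[("pan_square",.438,-.097,-.336,0),("lid_square",p[0]-.001,p[1],-.336,p[2]-.0445)])
E
```

```text
[ 0.43668828 -0.09690716  0.18264352] [-1.32277663e-03  5.98340006e-02  9.98207374e-01  4.25075696e-04]
```

View pics/w10.png

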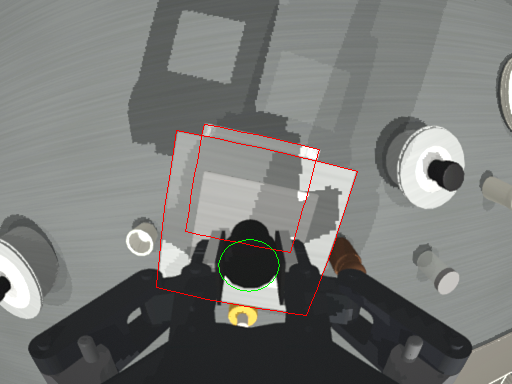

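The held lid is aligned with the pan's yaw. Lowering.

>>> apply_moves --targets '[{"translation":[-0.015,0,0.2],"twist":0,"hand":0},{"translation":[0,0,0.35],"twist":0,"hand":0},{"translation":[0,0,0.2],"twist":0,"hand":0},{"translation":[0,0,0.08],"twist":0,"hand":0},{"translation":[0,0,0.04],"twist":0,"hand":0},{"translation":[0,0,0.02],"twist":0,"hand":0},{"translation":[0,0,0],"twist":0,"hand":0},{"translation":[0,0,0],"twist":0,"hand":0}]'

```text
time: 28.15
tool_pos: [0.4398, -0.0982, 0.0965]
tool_rot: [0.001, 0.06, 0.998, -0.0]
contact_force: [0.7, 0.4, -2.8]
gripper_width: 0.303
grasp_force: 59.8
```

>>> apply_moves --targets '[{"translation":[0,0,0.02],"twist":0,"hand":0},{"translation":[0,0,0.015],"twist":0,"hand":0},{"translation":[0,0,0.01],"twist":0,"hand":0},{"translation":[0,0,0],"twist":0,"hand":0},{"translation":[0,0,0],"twist":0,"hand":0}]'

```text
time: 28.65
tool_pos: [0.4395, -0.0982, 0.0923]
tool_rot: [0.0, 0.06, 0.998, -0.0]
contact_force: [-4.2, 0.1, 6.6]
gripper_width: 0.306
grasp_force: 60.7
```

>>> apply_moves --targets '[{"translation":[0,0,0],"twist":0,"hand":0.4},{"translation":[0,0,0],"twist":0,"hand":0.6},{"translation":[0,0,0],"twist":0,"hand":0.7},{"translation":[0,0,-0.2],"twist":0,"hand":0.7},{"translation":[0,0,-0.4],"twist":0,"hand":0.7},{"translation":[0,0,-0.4],"twist":0,"hand":0.7},{"translation":[0,0,0],"twist":0,"hand":0.7},{"translation":[0,0,0],"twist":0,"hand":0.7}]'

```text
time: 29.45
tool_pos: [0.4397, -0.0981, 0.192]
tool_rot: [0.001, 0.06, 0.998, -0.0]
contact_force: [0.5, 0.0, -0.9]
gripper_width: 0.702
grasp_force: 0.0
```

```bash
python3 - <<'E'
from look import *
save("w11",[("lid_square",.438,-.097,-.336,.047),("lid_small",.437,.09,0,.037)])
E
```

```text
(no output)
```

View pics/w11.png

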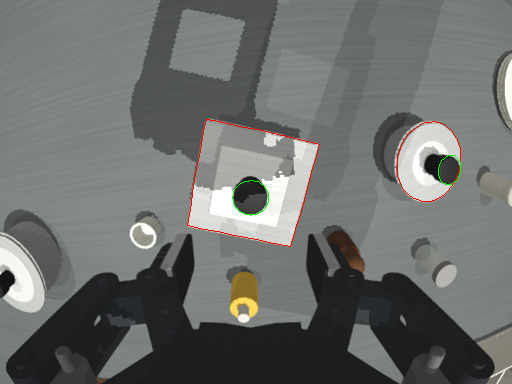

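The square lid is seated, the small lid's outline still matches, and the shakers are standing. Handing in.

```bash
python3 -c "
from plant import *
print(job_done())"
```

```text
the job is handed in; nothing more can be done
None
```

I covered all four pans with their own lids and let go of each. The camera overlays showed every lid flat at its seated height, and both shakers looked upright when last in view. I handed the job in at about 29.5 s, and no verdict came back.

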